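# Set and lock the sliding leg of the folding repair stand

## Robot

A 6-joint arm with a two-finger parallel gripper is mounted at the origin on a cart in front of the work surface, level with it; the furniture and walls round the work are solid. World frame = base frame: x ahead of the robot, y to its left, z up, the work surface at z = 0. Lengths are in m, angles in rad, forces in N, time in s.
With the tool pointing down it reaches from about 0.35 to 1 m from the base axis. Payload 7.1 kg.
Tool frame: the origin (TCP) lies at the centre of the arm's flange, where the gripper is bolted on; the fingertips stand 173 mm ahead of it and the grasp point (between the pads) lies 155 mm ahead of it (r.tcp_to_tips is the distance from the TCP to the fingertips, in m); z points along the fingers, y is the line along which they close (so a half turn about z gives the same grasp; the last joint's range is limited). The gripper opens to 85 mm and grips with 20 to 120 N. Pads are 22 mm wide; open, the fingers measure 114 mm over their backs; the gripper's body (76 mm by 85 mm) begins 54 mm behind the grasp point. The pads swing forward as they close: fully open they stand 13 mm farther back than shut.
Start: joints at [1.234, 0.423, 1.63, -0, 1.089, -0.019], TCP at [0.195, 0.594, 0.405] pointing down, gripper open.
Joint ranges: [-3, 3], [-0.9, 2.11], [0.09, 2.58], [-1.31, 4.45], [0.11, 2.69], [-2.54, 2.54]. Speed limits (rad/s): [2.39, 2.39, 3.01, 3.14, 3.14, 3.14].

## Interface

Orientations are given as a rotation vector (axis times angle).
In Python, from bench import r gives the robot as it stands.
- The arm moves only by the tool move_arm, never from a script. Its argument "deltas" is text: rows parted by semicolons, each of 7 numbers parted by spaces: the shift along the tool's x, y, z in units of 40 cm (1.0 is 40 cm), then the turn, a rotation vector about the tool's x, y, z in units of 90 degrees (1.0 is 90 degrees), then the opening, from 0 (shut) to 1 (fully open). In form: dx dy dz ax ay az fingers; .... A call has 1 to 20 rows; each row shifts and turns the commanded pose from where the row before left it, along the tool's axes as they then stand; what a row does not reach is not made up. A row lasts 1/10 s, in which the tool goes at most 50 mm and 8.59 degrees, less where a joint would pass 70% of its speed; a pose out of reach is approached as far as the arm can. A call with a number of a shift or a turn outside -1 to 1 is refused whole. A call with a gripper value outside its range is refused whole. The fingers move at their own pace and stop on an object; "grip_force" is the grip in N (left out, the last holds). Time passes only in rows, so rows that do not move let the fingers close. It gives the time, the measured TCP pose, the force, the opening and the grip force at its end, in the units of the state.
- r.observe(): the state, without advancing time (a new reading comes with each control period).
- r.get_image(name): name is "side" or "top" or "wrist"; returns the picture (420x560x3 uint8, red, green, blue); there is no depth.
- r.camera_params(name): a dict with "mtx" (3x3 intrinsics, pixels), "dist" ([k1, k2, p1, p2, k3] as OpenCV has them; the pictures are not rectified), "extrinsics" (4x4, takes a point from world to camera coordinates). Camera axes: x right, y down, z forward; pixel columns grow to the right and rows downward; lengths in m; the calibration is good to about 2 mm. A picture is of the moment at which its call begins: read the wrist's pose just before it. camera_params takes no time and is no camera call; for the wrist camera it gives the pose at the moment of the call.
- r.sign_off(): hands the job in; it is judged then, once.
The state is a dict: "t": time; "joint_positions": joint angles; "joint_vel": joint speeds; "tau": joint torques, N m; "tcp_pos": TCP position; "ee_rot": TCP orientation; "contact_force": force on the tool from outside, world axes, zero at the start; "wrist_torque": the same for the moment, N m; "opening": finger opening in m; "grasp_force": force on a finger pad.
Only numpy, scipy, OpenCV 4.12 (cv2) and the standard library are available. Lean on these libraries where they do the work, as an engineer would, in place of code of your own. Each camera call takes 0.05 s, during which the arm holds its last target. There are 200 camera calls.

## Task

The small grey vise holds one leg of our folding repair stand with its cam lever open: draw the steel sliding leg out by its rubber foot until the middle of its three ring grooves is level with the mouth of the black clamp collar, then, without letting the leg slip back, squeeze the cam lever fully shut alongside it. Finish while still holding the leg at that mark with the lever shut, so that I can check it, and leave the small things lying around it where they are.

Things in the scene. Friction and masses are not known exactly. Their poses are not given: they have to be found in the camera images.
- vise: Small grey bench vise, bolted down in front of the robot; origin at the centre of its round base, on the bench. Its jaws (up to 142 mm high, 78 mm long) hold the outer tube above the origin; x points away from the robot, the way the leg points seen from above; its T-handle is on the right (-y).
- outer_tube: Fixed aluminium tube, 26 mm thick, held by the vise so that it rises 30 degrees away from the robot, with the black clamp collar on its upper end. Origin and axes as clamp_mouth. The collar is 37 mm thick and reaches 32 mm back from the mouth; on its left two cheeks carry the lever's pin and reach 30 mm from the leg's axis and 3 mm past the mouth.
- clamp_mouth (a point): Centre of the collar's mouth, about 0.16 m above the bench; does not move. x points out of the mouth along the leg, towards the foot (rising 30 degrees); y is level and points to the leg's left, where the lever is; z is the leg's upward normal.
- sliding_leg: Steel rod 16 mm thick sliding along x in the tube; on its outer end a washer 21 mm wide, 3 mm thick, then a round black rubber foot 45 mm wide, 34 mm long. Origin: on the axis at the washer's collar-side face (the foot begins 3 mm further out); axes as clamp_mouth. Starts fully in, origin 40 mm from the mouth; comes out up to 62 mm more. 0.18 to 0.36 kg; slides back in if let go.
- middle_ring (a point): Point on the leg's axis at the middle of its three dark ring grooves, which lie 55, 70 and 85 mm behind the leg's origin (inside the tube at the start). At the mark it coincides with clamp_mouth: the leg's origin is then 70 mm and the rubber foot's face 73 mm from the mouth, 30 mm further out than at the start.
- cam_lever (a joint): Angle of the black cam lever, rad: 0 = fully shut (parallel to the leg, pointing to the foot); grows as its free end swings out to the left. Starts at 0.36 to 0.44. Turns freely down to about 0.3; below that its cam bites the leg and drags it inward with up to about 10 N, and shutting takes about 5 N pressed near the lever's end. Shut, it stays and clamps the leg.
- lever_pin (a point): The lever's pin, parallel to z of clamp_mouth, 6 mm behind the mouth and 20.6 mm left of the leg's axis. The lever is a straight bar 9 mm thick and 16 mm high, centred at the height of the leg's axis. Shut, its inner face is 16 mm and its outer face 25 mm left of the leg's axis.
- lever_tip (a point): Middle of the lever's free end, 74.5 mm from its pin; 47 to 52 mm left of the leg's axis at the start. A gripper opened to about 80 mm can straddle leg and lever from above: one finger outside the lever, one right of the rod and close to it (within 5 mm, or it slips past the foot); it draws the leg out by the foot's face, then closes on rod and lever.
- hex_key: Bystander, loose: L-shaped hex key 37 x 93 x 7 mm flat on the bench near the vise. Origin at the centre of its underside.
- bearing_cup: Bystander, loose: silver ring-shaped headset cup, 45 mm wide, 19 mm high, on the bench beyond the foot. Origin at the centre of its underside.
- tyre_lever: Bystander, loose: flat nylon tyre lever 18 x 117 x 8 mm on the bench left of the leg. Origin at the centre of its underside.
Things that resemble listed ones, but are neither listed nor needed, are in the scene too. Several things have the shape of the vise; the one meant has the colours described above.

How it is judged:
By the outcome, as a careful person would: the job done as asked, in the order asked, and still so for the second after the job is handed in, while the arm keeps its last pose, push and grip.
It also fails if it takes over 38 s, if anything falls off the work surface, if the arm or the gripper's body presses on something with over 40 N, if the wrist force passes 120 N, or if a joint passes its speed limit or range.

## Working session

There is one attempt and no reset: what is moved stays moved. The work goes in short steps, Python scripts to look and compute and a tool call to move; the robot and the scene stay as the last step left them, time stands still between calls to the robot, and variables do not carry over. Pictures are saved under pics/ and viewed, at most 10 in all, crops included, and the job is handed in when it is done.

Besides the shell and the picture viewer there is one more tool, called by a JSON object that holds its "fn" and its "kwargs", one argument or row to a line. move_arm: Moves the arm, as the interface text tells. Shifts and turns lie within -1 to 1; 1 stands for 40 cm of shift or 90 degrees of turn. Its arguments: {"type":"object","properties":{"deltas":{"type":"string"},"grip_force":{"type":"number"}},"required":["deltas"]}

```bash
ls; mkdir -p pics
python3 - <<'E'
from bench import r
import cv2,numpy as np
for n in("side","top"):
    p=r.camera_params(n);print(n,np.round(p["mtx"],1).tolist(),p["dist"],np.round(p["extrinsics"],4).tolist())
    cv2.imwrite(f"pics/{n}0.png",cv2.cvtColor(r.get_image(n),cv2.COLOR_RGB2BGR))
s=r.observe();print({k:np.round(v,3).tolist() for k,v in s.items()})
E
```

```text
pics
side [[494.8, 0.0, 278.2], [0.0, 494.8, 207.2], [0.0, 0.0, 1.0]] [-0.12603481  0.          0.          0.          0.        ] [[0.9879, -0.1552, -0.0036, -0.5066], [-0.0897, -0.5517, -0.8292, 0.2663], [0.1267, 0.8195, -0.5589, 0.8422], [0.0, 0.0, 0.0, 1.0]]
top [[394.7, 0.0, 287.3], [0.0, 394.7, 218.9], [0.0, 0.0, 1.0]] [-0.05440293  0.          0.          0.          0.        ] [[0.0038, -0.9998, -0.0188, 0.2135], [-0.9891, -0.001, -0.147, 0.5674], [0.147, 0.0191, -0.989, 0.8997], [0.0, 0.0, 0.0, 1.0]]
{'t': 0.1, 'joint_positions': [1.234, 0.424, 1.631, 0.0, 1.089, -0.019], 'joint_vel': [0.002, -0.001, -0.002, -0.002, -0.0, -0.002], 'tau': [0.0, -55.842, -28.245, 0.0, 0.003, -0.0], 'tcp_pos': [0.195, 0.593, 0.404], 'ee_rot': [-0.497, -3.102, 0.002], 'contact_force': [-0.034, 0.269, 0.137], 'wrist_torque': [-0.049, -0.01, -0.002], 'grasp_force': 0.0, 'opening': 0.086}
```

View pics/side0.png

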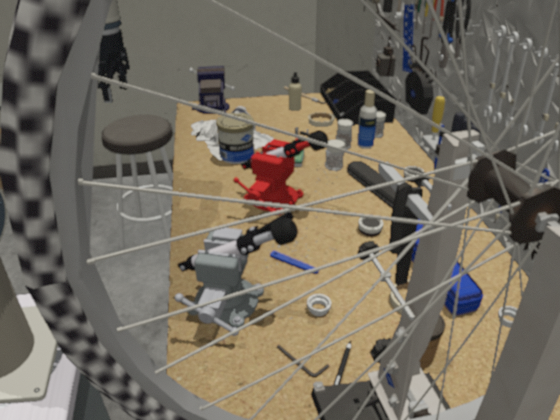

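View pics/top0.png

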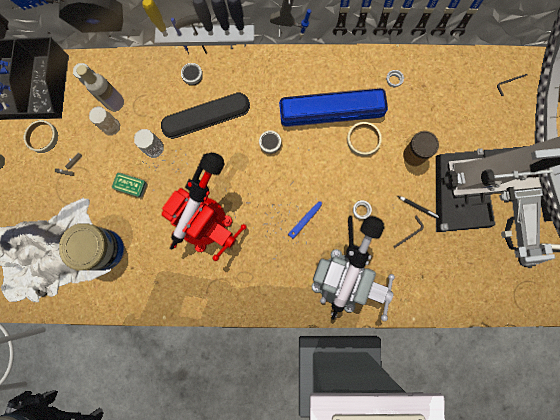

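The side view shows a red vise at (275,175) and a grey one at (225,275). In the top view they are red at (205,215) and grey at (345,285), and there is also a grey stand fixture at (525,230). The grey vise with the open black lever at about (352,232) fits the description, so I'll confirm it in an enlarged crop.

```bash
cat > h.py <<'E'
import cv2,numpy as np
from bench import r
def ray(n,uv,p=None):
    p=p or r.camera_params(n);E=np.array(p["extrinsics"]);R,t=E[:3,:3],E[:3,3]
    q=cv2.undistortPoints(np.array([[uv]],float),np.array(p["mtx"]),np.array(p["dist"]))[0,0]
    d=R.T@np.r_[q,1];return -R.T@t,d/np.linalg.norm(d)
def tri(rays):
    A=0;b=0
    for o,d in rays:
        P=np.eye(3)-np.outer(d,d);A=A+P;b=b+P@o
    x=np.linalg.solve(A,b);return x,[np.linalg.norm((np.eye(3)-np.outer(d,d))@(x-o)) for o,d in rays]
def onz(n,uv,z,p=None):
    o,d=ray(n,uv,p);return o+d*(z-o[2])/d[2]
def proj(n,X,p=None):
    p=p or r.camera_params(n);E=np.array(p["extrinsics"])
    return cv2.projectPoints(np.array([X],float),cv2.Rodrigues(E[:3,:3])[0],E[:3,3],np.array(p["mtx"]),np.array(p["dist"]))[0][0,0]
E
python3 - <<'E'
import cv2,numpy as np
a=cv2.imread("pics/top0.png")[205:330,300:400];b=cv2.imread("pics/side0.png")[205:330,170:310]
f=lambda c:cv2.resize(c,None,fx=3.3,fy=3.3,interpolation=cv2.INTER_CUBIC)
cv2.imwrite("pics/crop1.png",np.hstack([f(a),f(b)]))
E
```

```text
(no output)
```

View pics/crop1.png

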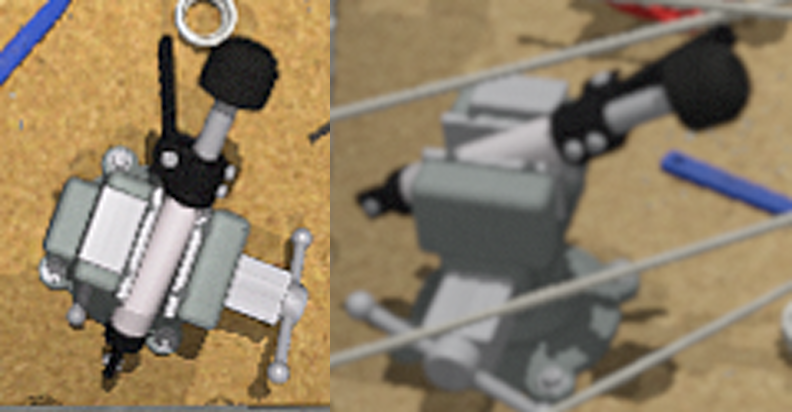

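Run:
```python
from h import *
T=lambda u,v:(300+u/3.3,205+v/3.3)
S=lambda u,v:(170+(u-330)/3.3,205+v/3.3)
for n,a,b in [("foot",(240,75),(708,88)),("mouth",(205,157),(608,118)),("tubeback",(130,322),(408,183)),("levertip",(165,40),(727,33)),("pin",(169,158),(600,80))]:
    x,e=tri([ray("top",T(*a)),ray("side",S(*b))]);print(n,x.round(4),np.round(e,4))
```

```text
foot [0.5293 0.0398 0.1871] [0.0014 0.0014]
mouth [0.4799 0.0578 0.1601] [0.0004 0.0004]
tubeback [0.3717 0.0989 0.0956] [0.0023 0.0023]
levertip [0.549  0.0855 0.1882] [0.0003 0.0003]
pin [0.4787 0.0815 0.1679] [0.0003 0.0003]
```

```bash
cat >> h.py <<'E'
from scipy.spatial.transform import Rotation as Ro
M=np.array([.480,.058,.160]);YAW=np.radians(-20.6)
def axes(yaw=None):
    yaw=YAW if yaw is None else yaw
    c,s=np.cos(yaw),np.sin(yaw);k=np.radians(30)
    return np.array([[c*np.cos(k),s*np.cos(k),np.sin(k)],[-s,c,0],[-c*np.sin(k),-s*np.sin(k),np.cos(k)]]).T
def state():
    s=r.observe();Rt=Ro.from_rotvec(s["ee_rot"]).as_matrix();L=axes()
    return s,Rt,L.T@(s["tcp_pos"]-M)
def plan(leg,Rg=None):
    "target TCP in leg frame (m) -> units; rotation first, then shift in the rotated frame"
    s,Rt,p=state();L=axes();Rg=L@np.diag([-1,1,-1]) if Rg is None else Rg
    rv=Ro.from_matrix(Rt.T@Rg).as_rotvec()
    sh=Rg.T@(M+L@np.array(leg)-s["tcp_pos"])
    print("t",round(s["t"],2),"leg pos mm",(p*1e3).round(1),"F_leg",(L.T@s["contact_force"]).round(1),"open",round(s["opening"]*1e3,1),"gf",s["grasp_force"])
    print("turn units",(rv/np.pi*2).round(4),"shift units",(sh/.4).round(4),"mm",(sh*1e3).round(1))
E
python3 -c "
from h import *
print(r.tcp_to_tips);plan([.020,.0315,.257]);print(M+axes()@[.02,.0315,.257])"
```

```text
0.1734
t 0.1 leg pos mm [-272.   401.   438.8] F_leg [-0.   0.2  0.2] open 85.6 gf 0.0
turn units [ 0.0061 -0.3333  0.0262] shift units [-0.7301 -0.9238  0.4546] mm [-292.  -369.5  181.8]
[0.38701239 0.12660345 0.39256853]
```

{"fn": "move_arm", "kwargs": {
  "deltas": "0 0 0 0.0015 -0.0833 0.0065 1; 0 0 0 0.0015 -0.0833 0.0065 1; 0 0 0 0.0015 -0.0833 0.0065 1; 0 0 0 0.0015 -0.0833 0.0065 1; -0.0562 -0.0711 0.035 0 0 0 1; -0.0562 -0.0711 0.035 0 0 0 1; -0.0562 -0.0711 0.035 0 0 0 1; -0.0562 -0.0711 0.035 0 0 0 1; -0.0562 -0.0711 0.035 0 0 0 1; -0.0562 -0.0711 0.035 0 0 0 1; -0.0562 -0.0711 0.035 0 0 0 1; -0.0562 -0.0711 0.035 0 0 0 1; -0.0562 -0.0711 0.035 0 0 0 1; -0.0562 -0.0711 0.035 0 0 0 1; -0.0562 -0.0711 0.035 0 0 0 1; -0.0562 -0.0711 0.035 0 0 0 1; -0.0562 -0.0711 0.035 0 0 0 1; 0 0 0 0 0 0 1; 0 0 0 0 0 0 1"
}}

```text
t: 2.0
tcp_pos: [0.3875, 0.1257, 0.3925]
ee_rot: [0.473, 2.581, -0.125]
contact_force: [0.1, -0.4, 0.1]
opening: 0.0858
grasp_force: 0.0
```

Run:
```python
from h import *
plan([.020,.0315,.257])
p=r.camera_params("wrist");im=r.get_image("wrist")
import pickle;pickle.dump(p,open("w1.pkl","wb"))
L=axes()
for n,X in [("mouth",[0,0,0]),("washer",[.04,0,0]),("footface",[.077,0,0]),("pin",[-.006,.0206,0])]:
    print(n,proj("wrist",M+L@X,p).round(1))
cv2.imwrite("pics/w1.png",cv2.cvtColor(im,cv2.COLOR_RGB2BGR))
```

```text
t 2.0 leg pos mm [ 20.7  30.9 256.6] F_leg [ 0.3 -0.3 -0. ] open 85.8 gf 0.0
turn units [-0.     -0.0003 -0.002 ] shift units [ 0.0017  0.0016 -0.0011] mm [ 0.7  0.6 -0.4]
mouth [241.4 188.1]
washer [243.6 237.5]
footface [245.4 279. ]
pin [269.  180.2]
```

View pics/w1.png

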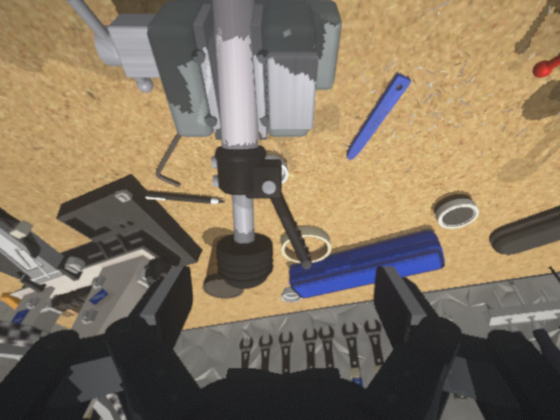

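The wrist view shows the tube at x≈238, the collar mouth at about (242,195), the rod at x≈243, the foot at about (245,260), the lever pin at (268,187) and the lever tip at (306,265). The predicted points agree to within a few pixels. Next I'll refine the rod's lateral line.

Run:
```python
from h import *
import pickle
p=pickle.load(open("w1.pkl","rb"));im=cv2.imread("pics/w1.png");g=im.astype(int)
L=axes()
def lat(uv):  # intersect with leg plane z=0
    o,d=ray("wrist",uv,p);o=L.T@(o-M);d=L.T@d;return (o-d*o[2]/d[2])*1e3
h=cv2.cvtColor(im,cv2.COLOR_BGR2HSV)
for v in list(range(199,232,6))+list(range(60,146,20)):
    grey=(h[v,:,1]<60)&(h[v,:,2]>60 if v>150 else h[v,:,2]>95)
    c=241 if v>150 else 238
    a=c
    while grey[a]:a-=1
    b=c
    while grey[b]:b+=1
    A,B=lat((a+.5,v)),lat((b-.5,v));print(v,a,b,A.round(1)[:2],B.round(1)[1],"mid",((A+B)/2)[1].round(2))
print("tip",lat((307,266)))
row=h[225:290,246,2];print(row.tolist())
```

```text
199 231 253 [ 8.4 -7.8] 8.0 mid 0.11
205 232 253 [13.2 -7.3] 7.8 mid 0.28
211 232 253 [18.  -7.5] 7.7 mid 0.08
217 232 254 [22.9 -7.8] 8.3 mid 0.26
223 233 254 [27.8 -7.3] 8.1 mid 0.44
229 233 254 [32.8 -7.5] 8.0 mid 0.24
60 214 337 [-86.6 -13.7] 66.0 mid 26.18
80 184 334 [-74.5 -34.5] 64.7 mid 15.1
100 189 315 [-61.9 -32.4] 52.4 mid 10.01
120 173 314 [-48.8 -44.7] 52.1 mid 3.7
140 221 258 [-35.2 -12.5] 12.9 mid 0.23
tip [65.16323521 50.16051369  0.        ]
[198, 197, 198, 199, 198, 200, 200, 198, 184, 152, 135, 133, 133, 132, 132, 133, 131, 117, 81, 54, 52, 50, 47, 50, 51, 49, 48, 50, 48, 51, 56, 60, 60, 61, 62, 59, 60, 62, 61, 60, 61, 58, 59, 62, 63, 62, 62, 59, 56, 58, 58, 59, 63, 62, 60, 54, 58, 60, 63, 61, 62, 62, 71, 117, 178]
```

{"fn": "move_arm", "kwargs": {
  "deltas": "0.0017 0.0016 0.05 0 0 0 1; 0 0 0.05 0 0 0 1; 0 0 0.05 0 0 0 1; 0 0 0.05 0 0 0 1; 0 0 0.04 0 0 0 1; 0 0 0.03 0 0 0 1; 0 0 0 0 0 0 1"
}}

```text
t: 2.75
tcp_pos: [0.4376, 0.1098, 0.2975]
ee_rot: [0.466, 2.584, -0.124]
contact_force: [0.8, 0.6, 0.5]
opening: 0.0854
grasp_force: 0.0
```

Run:
```python
from h import *
plan([.020,.0315,.147])
f=lambda n:cv2.cvtColor(r.get_image(n),cv2.COLOR_RGB2BGR)
a=f("wrist")[150:420,100:420];b=f("side")[150:290,170:330]
cv2.imwrite("pics/w2.png",np.hstack([cv2.resize(a,(474,400)),cv2.resize(b,(320,400*1))]))
```

```text
t 2.75 leg pos mm [ 18.5  33.6 148. ] F_leg [0.7 0.9 0.2] open 85.4 gf 0.0
turn units [ 0.0008 -0.0013  0.0014] shift units [-0.0037 -0.0052  0.0026] mm [-1.5 -2.1  1. ]
```

View pics/w2.png

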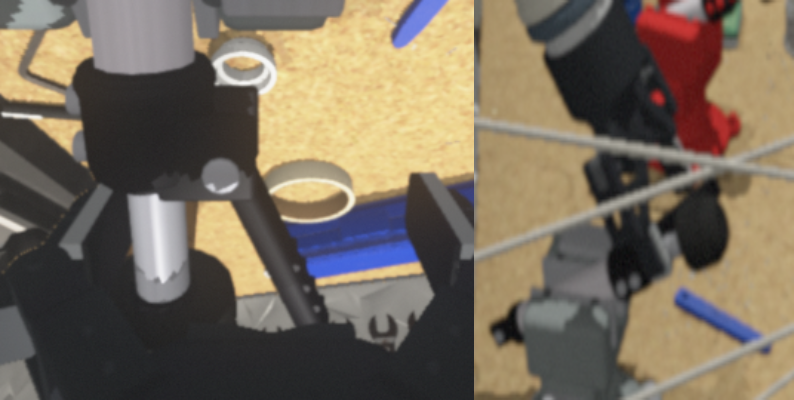

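{"fn": "move_arm", "kwargs": {
  "deltas": "-0.005 0 0 0 0 0 1; -0.005 0 0 0 0 0 1; -0.005 0 0 0 0 0 1; 0 0 0 0 0 0 1; 0 0 0 0 0 0 1"
}}

```text
t: 3.35
tcp_pos: [0.4426, 0.1067, 0.302]
ee_rot: [0.47, 2.581, -0.123]
contact_force: [0.6, 0.7, 0.3]
opening: 0.0851
grasp_force: 0.0
```

```bash
python3 -c "
from h import *
for i in range(3): plan([.020,.031,.147])"
```

```text
t 3.35 leg pos mm [ 25.8  32.4 149.1] F_leg [0.5 0.9 0.1] open 85.1 gf 0.0
turn units [ 0.001   0.0002 -0.0005] shift units [ 0.0146 -0.0035  0.0052] mm [ 5.8 -1.4  2.1]
t 3.35 leg pos mm [ 25.8  32.4 149.1] F_leg [0.5 0.9 0.1] open 85.1 gf 0.0
turn units [ 0.001   0.0002 -0.0005] shift units [ 0.0146 -0.0035  0.0052] mm [ 5.8 -1.4  2.1]
t 3.35 leg pos mm [ 25.8  32.4 149.1] F_leg [0.5 0.9 0.1] open 85.1 gf 0.0
turn units [ 0.001   0.0002 -0.0005] shift units [ 0.0146 -0.0035  0.0052] mm [ 5.8 -1.4  2.1]
```

{"fn": "move_arm", "kwargs": {
  "deltas": "-0.005 0 0 0 0 0 1; 0 0 0 0 0 0 1; -0.005 0 0 0 0 0 1; 0 0 0 0 0 0 1"
}}

```text
t: 3.75
tcp_pos: [0.446, 0.1055, 0.3039]
ee_rot: [0.469, 2.581, -0.124]
contact_force: [0.6, 0.8, 1.6]
opening: 0.0854
grasp_force: 0.0
```

```bash
python3 -c "
from h import *
plan([.020,.031,.147])"
```

```text
t 3.75 leg pos mm [ 29.9  32.5 148.8] F_leg [1.  1.  1.3] open 85.4 gf 0.0
turn units [ 0.0009  0.     -0.0004] shift units [ 0.0248 -0.0038  0.0046] mm [ 9.9 -1.5  1.8]
```

{"fn": "move_arm", "kwargs": {
  "deltas": "-0.005 0 0 0 0 0 1; 0 0 0 0 0 0 1; -0.005 0 0 0 0 0 1; 0 0 0 0 0 0 1"
}}

```text
t: 4.15
tcp_pos: [0.4492, 0.1042, 0.3059]
ee_rot: [0.469, 2.581, -0.124]
contact_force: [0.3, -0.1, 0.2]
opening: 0.085
grasp_force: 0.1
```

```bash
python3 -c "
from h import *
plan([.020,.031,.147])"
```

```text
t 4.15 leg pos mm [ 33.9  32.4 148.9] F_leg [0.4 0.1 0. ] open 85.0 gf 0.12686049565672874
turn units [ 0.0008 -0.     -0.0004] shift units [ 0.0346 -0.0036  0.0047] mm [13.9 -1.4  1.9]
```

Run:
```python
from h import *
im=cv2.cvtColor(r.get_image("wrist"),cv2.COLOR_RGB2BGR);p=r.camera_params("wrist");L=axes()
for X in (0,.02,.04,.043,.05,.06):print(X,proj("wrist",M+L@[X,0,0],p).round(1),proj("wrist",M+L@[X,0,.008],p).round(1))
cv2.imwrite("pics/w3full.png",im)
cv2.imwrite("pics/w3.png",cv2.resize(im[190:400,120:380],None,fx=2.8,fy=2.8,interpolation=cv2.INTER_CUBIC))
```

```text
0 [203.  226.3] [198.  234.2]
0.02 [206.7 269.9] [202.1 280.1]
0.04 [210.  309.8] [205.8 321.8]
0.043 [210.4 315.5] [206.3 327.8]
0.05 [211.5 328.5] [207.5 341.3]
0.06 [212.9 346.4] [209.1 360. ]
```

View pics/w3.png

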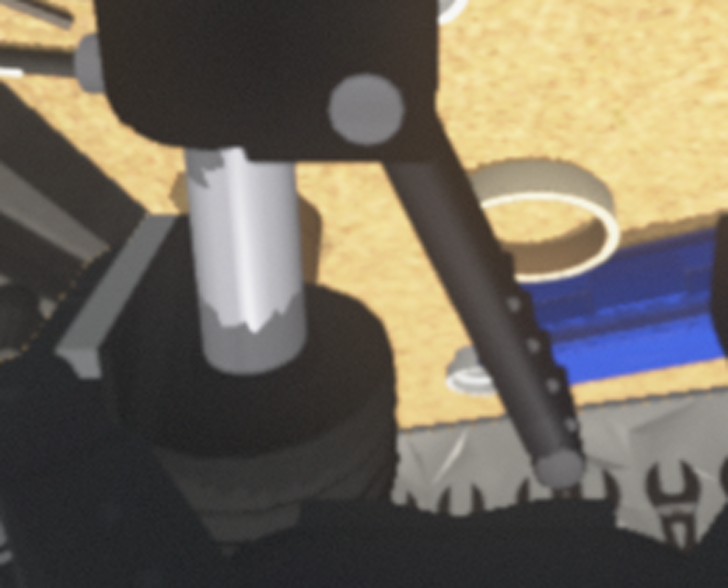

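The wrist crop shows the washer/foot edge at full px (209,324), which matches an origin about 41 mm from the mouth, so the leg has not moved yet. The right finger (crop (75–175,215–375)) is close beside the rod. I'll keep drawing.

{"fn": "move_arm", "kwargs": {
  "deltas": "-0.005 0 0 0 0 0 1; 0 0 0 0 0 0 1; -0.005 0 0 0 0 0 1; 0 0 0 0 0 0 1; 0 0 0 0 0 0 1"
}}

```text
t: 4.7
tcp_pos: [0.4523, 0.103, 0.3077]
ee_rot: [0.469, 2.581, -0.124]
contact_force: [-0.7, -0.3, -0.3]
opening: 0.0854
grasp_force: 0.6
```

Run:
```python
from h import *
plan([.020,.031,.147])
im=cv2.cvtColor(r.get_image("wrist"),cv2.COLOR_RGB2BGR);p=r.camera_params("wrist");L=axes()
cv2.imwrite("pics/w4full.png",im)
h=cv2.cvtColor(im,cv2.COLOR_BGR2HSV)[:,:,2]
for x in np.arange(.036,.056,.002):
    u,v=proj("wrist",M+L@[x,0,.008],p);print(round(x*1e3),int(h[int(round(v)),int(round(u))-2:int(round(u))+3].mean()),end=" ; ")
for X in ([.036,-.0102,-.011],[.045,-.0102,-.011],[.027,-.0102,-.011]):print(proj("wrist",M+L@X,p).round())
```

```text
t 4.7 leg pos mm [ 37.7  32.4 148.8] F_leg [-0.6 -0.5  0. ] open 85.4 gf 0.6474450789391994
turn units [ 0.0008 -0.0002 -0.0004] shift units [ 0.0441 -0.0035  0.0046] mm [17.7 -1.4  1.8]
36 127 ; 38 125 ; 40 124 ; 42 124 ; 44 72 ; 46 43 ; 48 41 ; 50 41 ; 52 40 ; 54 39 ; 56 38 ; [192. 281.]
[194. 298.]
[191. 264.]
```

```bash
cat >> h.py <<'E'
def edge(im,p,z=.0105):
    h=cv2.GaussianBlur(cv2.cvtColor(im,cv2.COLOR_BGR2HSV)[:,:,2],(3,3),0).astype(float);L=axes();xs=np.arange(.03,.09,.0002);v=[]
    for x in xs:
        v.append(np.mean([cv2.getRectSubPix(h.astype(np.float32),(1,1),tuple(map(float,proj("wrist",M+L@[x,y,z],p))))[0,0] for y in(-.003,0,.003)]))
    v=np.array(v);i=np.where((v[:-1]>=80)&(v[1:]<80))[0]
    return (xs[i]*1e3).round(1)
def look(name):
    p=r.camera_params("wrist");im=cv2.cvtColor(r.get_image("wrist"),cv2.COLOR_RGB2BGR);cv2.imwrite(f"pics/{name}.png",im);print("edge",edge(im,p))
E
python3 - <<'E'
from h import *
import pickle
print(edge(cv2.imread("pics/w1.png"),pickle.load(open("w1.pkl","rb"))))
p=r.camera_params("wrist");print(edge(cv2.imread("pics/w4full.png"),p))
E=p["extrinsics"].copy();L=axes();d=-.0038*L[:,0];E[:3,3]=E[:3,3]-E[:3,:3]@d
print(edge(cv2.imread("pics/w3full.png"),dict(p,extrinsics=E)))
E
```

```text
[39.8]
[41.4]
[38.2]
```

{"fn": "move_arm", "kwargs": {
  "deltas": "-0.005 0 0 0 0 0 1; -0.005 0 0 0 0 0 1; -0.005 0 0 0 0 0 1; -0.005 0 0 0 0 0 1; -0.005 0 0 0 0 0 1; -0.005 0 0 0 0 0 1; -0.005 0 0 0 0 0 1; -0.005 0 0 0 0 0 1; -0.005 0 0 0 0 0 1; -0.005 0 0 0 0 0 1; 0 0 0 0 0 0 1; 0 0 0 0 0 0 1"
}}

```text
t: 5.95
tcp_pos: [0.4686, 0.097, 0.3178]
ee_rot: [0.469, 2.581, -0.124]
contact_force: [-1.7, -0.5, -1.1]
opening: 0.0853
grasp_force: 1.0
```

Run:
```python
from h import *
plan([.064,.031,.147]);look("w5")
im=cv2.imread("pics/w5.png")
cv2.imwrite("pics/w5c.png",cv2.resize(im[150:410,120:380],None,fx=2.3,fy=2.3,interpolation=cv2.INTER_CUBIC))
p=r.camera_params("wrist")
for z in(.008,.0105):
  for x in(0,.015,.03,.06,.063):print(z,x,proj("wrist",M+axes()@[x,0,z],p).round(1))
```

```text
t 5.95 leg pos mm [ 57.8  32.4 148.9] F_leg [-1.8 -1.  -0.3] open 85.3 gf 1.0153709817677736
turn units [ 0.0009  0.     -0.0003] shift units [-0.0156 -0.0036  0.0047] mm [-6.2 -1.4  1.9]
edge [61.6]
0.008 0 [192.3 172.5]
0.008 0.015 [195.9 212.1]
0.008 0.03 [199.2 248.5]
0.008 0.06 [205.1 313.9]
0.008 0.063 [205.6 319.9]
0.0105 0 [190.4 174.1]
0.0105 0.015 [194.2 214.4]
0.0105 0.03 [197.6 251.5]
0.0105 0.06 [203.6 317.8]
0.0105 0.063 [204.2 323.9]
```

View pics/w5c.png

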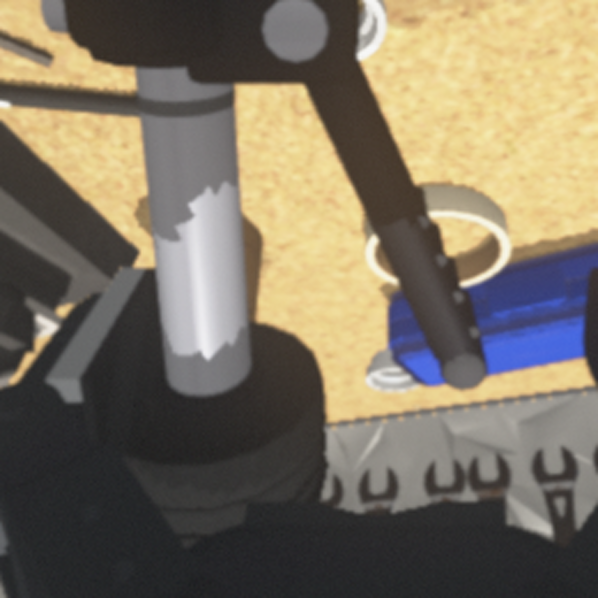

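The leg follows the finger. Ring 1 is visible about 8.6 mm out of the mouth, at full px (202,196), and the washer edge is at full row ~320. That puts the origin at roughly 63.5 mm.

Run:
```python
from h import *
import pickle
print(edge(cv2.imread("pics/w1.png"),pickle.load(open("w1.pkl","rb")),.008))
p=r.camera_params("wrist");L=axes()
for n,d in(("w3full",-.0239),("w4full",-.0201),("w5",0)):
    E=p["extrinsics"].copy();E[:3,3]-=E[:3,:3]@(d*L[:,0]);im=cv2.imread(f"pics/{n}.png");print(n,edge(im,dict(p,extrinsics=E),.008))
h=cv2.cvtColor(im,cv2.COLOR_BGR2GRAY)
for x in np.arange(.003,.013,.0005):
    u,v=proj("wrist",M+L@[x,0,.008],p);print(x.round(4),int(cv2.getRectSubPix(h,(5,1),(float(u),float(v))).mean()),end=";")
```

```text
[41.]
w3full [40.4]
w4full [43.4]
w5 [63.6]
0.003 119;0.0035 122;0.004 123;0.0045 122;0.005 122;0.0055 122;0.006 123;0.0065 124;0.007 123;0.0075 119;0.008 93;0.0085 79;0.009 77;0.0095 76;0.01 80;0.0105 102;0.011 122;0.0115 123;0.012 124;0.0125 124;
```

{"fn": "move_arm", "kwargs": {
  "deltas": "-0.004 0 0 0 0 0 1; -0.004 0 0 0 0 0 1; -0.004 0 0 0 0 0 1; -0.004 0 0 0 0 0 1; 0 0 0 0 0 0 1; 0 0 0 0 0 0 1",
  "grip_force": 25
}}

```text
t: 6.6
tcp_pos: [0.4738, 0.095, 0.321]
ee_rot: [0.469, 2.581, -0.124]
contact_force: [-1.4, -0.3, -1.1]
opening: 0.0855
grasp_force: 1.1
```

```bash
cat >> h.py <<'E'
def ring(im,p):
    h=cv2.cvtColor(im,cv2.COLOR_BGR2GRAY);L=axes();xs=np.arange(.004,.030,.0002);v=[]
    for x in xs:
        u,w=proj("wrist",M+L@[x,0,.008],p);v.append(cv2.getRectSubPix(h,(5,1),(float(u),float(w))).mean())
    v=np.array(v);return (xs[v<98]*1e3).round(1)
def both(n):
    p=r.camera_params("wrist");im=cv2.cvtColor(r.get_image("wrist"),cv2.COLOR_RGB2BGR);cv2.imwrite(f"pics/{n}.png",im)
    k=ring(im,p);print("edge",edge(im,p,.008),"ring dark",k)
E
python3 -c "
from h import *
plan([.064,.031,.147]);both('w6')"
```

```text
t 6.6 leg pos mm [ 64.2  32.5 148.9] F_leg [-1.6 -0.8 -0.4] open 85.5 gf 1.0752925369888544
turn units [ 0.0009  0.     -0.0003] shift units [ 0.0004 -0.0036  0.0047] mm [ 0.2 -1.5  1.9]
edge [70.] ring dark [14.6 14.8 15.  15.2 15.4 15.6 15.8 16.  16.2 16.4 16.6 16.8]
```

{"fn": "move_arm", "kwargs": {
  "deltas": "0 -0.005 0 0 0 0 0.95; 0 -0.006 0 0 0 0 0.9; 0 -0.005 0 0 0 0 0.85; 0 -0.005 0 0 0 0 0.8; 0 0 0 0 0 0 0.8; 0 0 0 0 0 0 0.8",
  "grip_force": 25
}}

```text
t: 7.25
tcp_pos: [0.4707, 0.0871, 0.3209]
ee_rot: [0.469, 2.581, -0.124]
contact_force: [-3.2, -1.4, -0.2]
opening: 0.068
grasp_force: 1.4
```

```bash
python3 -c "
from h import *
plan([.064,.031,.147]);both('w7')"
```

```text
t 7.25 leg pos mm [ 64.   24.  148.8] F_leg [-2.2 -2.5  1. ] open 68.0 gf 1.431936901062727
turn units [ 0.0008 -0.0002 -0.0003] shift units [0.0001 0.0176 0.0045] mm [0.  7.  1.8]
edge [69.8] ring dark [14.4 14.6 14.8 15.  15.2 15.4 15.6 15.8 16.  16.2 16.4 16.6]
```

{"fn": "move_arm", "kwargs": {
  "deltas": "0 -0.005 0 0 0 0 0.75; 0 -0.006 0 0 0 0 0.7; 0 -0.005 0 0 0 0 0.65; 0 -0.005 0 0 0 0 0.6; 0 0 0 0 0 0 0.6; 0 0 0 0 0 0 0.6",
  "grip_force": 25
}}

```text
t: 7.9
tcp_pos: [0.4677, 0.0793, 0.3209]
ee_rot: [0.469, 2.581, -0.124]
contact_force: [-4.3, -2.0, 2.6]
opening: 0.0512
grasp_force: 2.3
```

```bash
python3 -c "
from h import *
plan([.064,.031,.147]);both('w8')"
```

```text
t 7.9 leg pos mm [ 64.   15.6 148.8] F_leg [-1.6 -3.4  3.9] open 51.2 gf 2.251666090451181
turn units [ 0.0007 -0.0001 -0.0002] shift units [0.0001 0.0385 0.0046] mm [ 0.  15.4  1.8]
edge [70.] ring dark [14.4 14.6 14.8 15.  15.2 15.4 15.6 15.8 16.  16.2 16.4 16.6]
```

{"fn": "move_arm", "kwargs": {
  "deltas": "0 -0.005 0 0 0 0 0.55; 0 -0.005 0 0 0 0 0.51; 0 -0.005 0 0 0 0 0.47; 0 -0.003 0 0 0 0 0.44; 0 0 0 0 0 0 0.44; 0 0 0 0 0 0 0.44",
  "grip_force": 30
}}

```text
t: 8.55
tcp_pos: [0.4649, 0.0728, 0.3207]
ee_rot: [0.469, 2.582, -0.123]
contact_force: [-6.0, 1.6, 3.0]
opening: 0.0376
grasp_force: 4.1
```

```bash
python3 -c "
from h import *
plan([.064,.0085,.149]);both('w9')"
```

```text
t 8.55 leg pos mm [ 63.6   8.6 148.8] F_leg [-3.8 -0.6  5.7] open 37.6 gf 4.140966860577464
turn units [ 0.0012 -0.0005 -0.0001] shift units [-0.001  -0.0002 -0.0004] mm [-0.4 -0.1 -0.2]
edge [69.4] ring dark [13.8 14.  14.2 14.4 14.6 14.8 15.  15.2 15.4 15.6 15.8 16. ]
```

{"fn": "move_arm", "kwargs": {
  "deltas": "-0.001 0 0 0 0 0 0.43; -0.001 0 0 0 0 0 0.42; -0.0005 0 0 0 0 0 0.41; 0 0 0 0 0 0 0.41",
  "grip_force": 30
}}

```text
t: 9.0
tcp_pos: [0.4648, 0.0722, 0.3208]
ee_rot: [0.47, 2.584, -0.126]
contact_force: [-12.4, -0.9, 5.5]
opening: 0.0354
grasp_force: 7.5
```

```bash
python3 -c "
from h import *
plan([.064,.0085,.149]);both('w10')"
```

```text
t 9.0 leg pos mm [ 63.8   7.9 148.9] F_leg [-7.1 -5.2 10.4] open 35.4 gf 7.489118657831568
turn units [-0.0003 -0.0016 -0.0003] shift units [-0.0006  0.0015 -0.0004] mm [-0.2  0.6 -0.1]
edge [69.2] ring dark [13.8 14.  14.2 14.4 14.6 14.8 15.  15.2 15.4 15.6 15.8]
```

{"fn": "move_arm", "kwargs": {
  "deltas": "-0.002 0 0 0 0 0 0.41; -0.002 0 0 0 0 0 0.41; 0 0 0 0 0 0 0.41; 0 0 0 0 0 0 0.41"
}}

```text
t: 9.45
tcp_pos: [0.4658, 0.0717, 0.3212]
ee_rot: [0.47, 2.585, -0.126]
contact_force: [-12.5, 1.3, 3.6]
opening: 0.0351
grasp_force: 7.1
```

```bash
python3 -c "
from h import *
plan([.064,.0085,.149]);both('w11')"
```

```text
t 9.45 leg pos mm [ 64.9   7.9 148.7] F_leg [-8.7 -3.2  9.2] open 35.1 gf 7.091911519237328
turn units [-0.0003 -0.0021 -0.0001] shift units [ 0.0023  0.0016 -0.0007] mm [ 0.9  0.6 -0.3]
edge [70.4] ring dark [15.  15.2 15.4 15.6 15.8 16.  16.2 16.4 16.6 16.8]
```

{"fn": "move_arm", "kwargs": {
  "deltas": "-0.001 0 0 0 0 0 0.39; 0 0 0 0 0 0 0.37; 0 0 0 0 0 0 0.34; 0 0 0 0 0 0 0.3; 0 0 0 0 0 0 0.3",
  "grip_force": 40
}}

```text
t: 10.0
tcp_pos: [0.4656, 0.0712, 0.3215]
ee_rot: [0.474, 2.585, -0.127]
contact_force: [-16.4, -0.7, 8.5]
opening: 0.0312
grasp_force: 38.9
```

Run:
```python
from h import *
plan([.064,.0085,.149]);both('w12')
im=cv2.imread("pics/w12.png")
cv2.imwrite("pics/w12c.png",cv2.resize(im[110:400,100:380],None,fx=2,fy=2,interpolation=cv2.INTER_CUBIC))
```

```text
t 10.0 leg pos mm [ 65.1   7.3 148.9] F_leg [-8.8 -6.5 14.9] open 31.2 gf 38.90333272967837
turn units [-0.0013 -0.0026 -0.0016] shift units [ 0.0027  0.003  -0.0002] mm [ 1.1  1.2 -0.1]
edge [70.4] ring dark [14.8 15.  15.2 15.4 15.6 15.8 16.  16.2 16.4 16.6 16.8]
```

View pics/w12c.png

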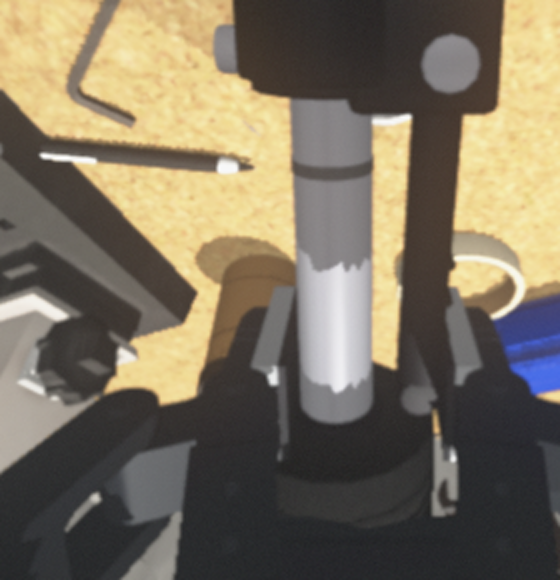

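The wrist crop shows the rod held at crop x≈335 and ring 1 one groove spacing out of the collar at crop row ~170. The lever lies alongside the leg, with its tip at crop (418,400) between the pads. I'll let it settle and check that it stays put.

{"fn": "move_arm", "kwargs": {
  "deltas": "0 0 0 0 0 0 0.3; 0 0 0 0 0 0 0.3; 0 0 0 0 0 0 0.3; 0 0 0 0 0 0 0.3; 0 0 0 0 0 0 0.3; 0 0 0 0 0 0 0.3"
}}

```text
t: 10.65
tcp_pos: [0.4656, 0.0712, 0.3215]
ee_rot: [0.474, 2.585, -0.127]
contact_force: [-15.9, -0.8, 9.5]
opening: 0.0316
grasp_force: 38.9
```

Run:
```python
from h import *
plan([.064,.0085,.149]);both('w13')
# lever angle: inner/outer lever edges at z=+8 (top face) and rod width check
p=r.camera_params("wrist");im=cv2.imread("pics/w13.png");g=cv2.cvtColor(im,cv2.COLOR_BGR2GRAY).astype(np.float32);L=axes()
for x in(.012,.02,.028,.036,.044):
    ys=np.arange(.008,.034,.0005);print(x,[int(cv2.getRectSubPix(g,(1,1),tuple(map(float,proj("wrist",M+L@[x,y,.008],p))))[0,0]) for y in ys])
```

```text
t 10.65 leg pos mm [ 65.1   7.3 148.9] F_leg [-7.9 -6.3 15.5] open 31.6 gf 38.90584557317197
turn units [-0.0013 -0.0025 -0.0016] shift units [ 0.0028  0.003  -0.0002] mm [ 1.1  1.2 -0.1]
edge [70.4] ring dark [14.8 15.  15.2 15.4 15.6 15.8 16.  16.2 16.4 16.6 16.8]
0.012 [171, 209, 216, 217, 217, 217, 216, 216, 217, 225, 228, 221, 208, 154, 77, 58, 57, 58, 59, 60, 61, 61, 62, 61, 63, 62, 61, 63, 62, 62, 63, 102, 200, 223, 224, 222, 220, 219, 218, 219, 220, 221, 219, 216, 211, 211, 217, 222, 223, 220, 214, 214]
0.02 [179, 210, 210, 206, 213, 219, 224, 223, 219, 215, 212, 207, 177, 104, 63, 59, 60, 61, 61, 62, 63, 63, 62, 63, 63, 64, 63, 65, 65, 64, 76, 148, 214, 224, 222, 219, 214, 212, 219, 223, 223, 223, 220, 213, 211, 218, 223, 228, 228, 226, 223, 223]
0.028 [175, 214, 218, 220, 225, 228, 225, 221, 218, 213, 206, 181, 120, 67, 59, 60, 60, 60, 61, 61, 63, 61, 62, 62, 62, 63, 63, 63, 63, 65, 93, 134, 152, 153, 153, 152, 153, 154, 156, 157, 156, 153, 152, 163, 174, 174, 190, 211, 215, 220, 225, 228]
0.036 [186, 213, 219, 218, 213, 208, 209, 210, 189, 149, 126, 97, 67, 58, 60, 59, 59, 59, 60, 60, 60, 61, 61, 60, 60, 60, 60, 61, 60, 85, 158, 211, 224, 226, 228, 229, 228, 226, 224, 223, 221, 218, 217, 215, 213, 217, 225, 226, 224, 221, 212, 189]
0.044 [195, 211, 213, 218, 222, 223, 223, 222, 222, 219, 187, 108, 60, 56, 57, 57, 56, 56, 57, 57, 59, 58, 58, 57, 57, 58, 57, 56, 60, 81, 105, 115, 116, 115, 115, 116, 105, 83, 65, 63, 62, 62, 64, 71, 89, 108, 113, 114, 121, 145, 189, 223]
```

```bash
python3 -c "
from bench import r
print(r.sign_off())"
```

```text
the job is handed in; nothing more can be done
None
```

I drew the leg out about 30 mm, so the middle groove sits at the collar mouth to within about 1 mm by the camera. The lever is squeezed shut and the gripper still holds both at about 39 N; I kept clear of the small things but did not re-check them. The job is handed in.

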